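# Find the crossbar under the printer stage and stand the dish carrier on it

## Robot

A 7-joint arm with a two-finger parallel gripper is mounted at the origin on the work surface. World frame = base frame: x ahead of the robot, y to its left, z up, the work surface at z = 0. Lengths are in mm, angles in degrees, forces in N, time in s.
With the tool pointing down it reaches from about 425 to 875 mm from the base axis. Payload 4.7 kg.
Tool frame: the origin (TCP) lies midway between the tips of the shut fingers; the grasp point (between the pads) lies 19 mm behind it; z points along the fingers, y is the direction in which the jaws open and shut (so a half turn about z gives the same grasp; the last joint's range is limited). The gripper opens to 87 mm and grips with 3 to 60 N. Pads are 19 mm wide; open, the fingers measure 117 mm over their backs; the gripper's body (75 mm by 190 mm) begins 51 mm behind the grasp point.
Start: joints at [78.043, 18.392, -4.016, 83.108, 1.295, 78.541, -3.26], TCP at [143.602, -633.961, 200.187] pointing down, gripper open.
Joint ranges: [-163.93, 163.93], [-17.29, 119.83], [-79.2, 71.16], [3.27, 140.29], [-89.18, 269.18], [5.43, 117.66], [-154.24, 154.24]. Speed limits (degrees/s): [147.25, 147.25, 180, 180, 180, 180, 180].

## Interface

Orientations are given as [roll, pitch, yaw] about the fixed x, y, z axes, in that order (R = Rz(yaw) Ry(pitch) Rx(roll)).
In Python, from cell import r gives the robot as it stands.
- The arm moves only by the tool apply_moves, never from a script. Its argument "steps" is a list that holds one entry, the list of rows, each a list of 4 numbers: the shift along the tool's x, y, z in m, then the turn about the tool's z in degrees. In form: [[[tx, ty, tz, yaw], ...]]. A call has 1 to 5 rows; each row shifts and turns the commanded pose from where the row before left it, along the tool's axes as they then stand; what a row does not reach is not made up. A row lasts 1/8 s, in which the tool goes at most 62.5 mm and 10.7 degrees, less where a joint would pass 70% of its speed; a pose out of reach is approached as far as the arm can. A call is refused whole if a number of a shift passes 0.0625 or a number of a turn 10.7, either way. A call with a gripper value outside its range is refused whole. "claw" is the opening, from 0 (shut) to 1 (fully open), set as the call begins (left out, the last holds). The fingers move at their own pace and stop on an object; "force" is the grip in N (left out, the last holds). Time passes only in rows, so rows that do not move let the fingers close. It gives the time, the measured TCP pose, the force and the opening at its end, in the units of the state.
- r.sense(): the state, without advancing time (a new reading comes with each control period).
- r.grab_frame(name): name is "side" or "top"; returns (picture, depth): 480x640x3 uint8, red, green, blue; 480x640 float32, mm along the optical axis (not along the pixel's ray), 0 where there is no reading.
- r.camera_params(name): a dict with "mtx" (3x3 intrinsics, pixels), "rvec" (rotation vector, rad) and "tvec" (3), from world to camera coordinates, as OpenCV has them. Camera axes: x right, y down, z forward; pixel columns grow to the right and rows downward; lengths in mm; the calibration is good to about 2 mm. A picture is of the moment at which its call begins. camera_params takes no time and is no camera call.
- r.close_job(): hands the job in, once; it reports no verdict.
The state is a dict: "time": time; "joint_positions": joint angles; "qd": joint speeds; "joint_torque": joint torques, N m; "eef_pos": TCP position; "tcp_rot": TCP orientation; "wrist_force": force on the tool from outside, world axes, zero at the start; "torque": the same for the moment, N m; "finger_gap": finger opening in mm.
Only numpy, scipy, OpenCV 4.12 (cv2) and the standard library are available. Lean on these libraries where they do the work, as an engineer would, in place of code of your own. Each camera call takes 0.05 s, during which the arm holds its last target. There are 200 camera calls.

## Task

The sprung slats of the printer stage give way under load except where a crossbar is hidden below them. First press down with the closed fingertips here and there along the row of slats to feel where they are firm, then lift the dish carrier and set it on the slats right over the crossbar, lengthwise along the slats and midway between their ends, so that it stands level and does not sink in. Keep the carrier upright throughout, leave the other things on the table where they are, and let go.

Things in the scene. Friction and masses are not known exactly. Their poses are not given: they have to be found in the camera images.
- deck: fixed printer stage: dark steel frame 184 mm (its x) by 240 mm (its y), rim 37 mm high, holding 18 slats (light and mid grey in turn), tops 43 mm above the table. Below them, unseen, a rigid crossbar runs along x, its top 12 mm wide, its centre anywhere from -70 to +70 mm along the stage's y. Slats over any part of it (normally two neighbours) stop after 0.8 mm: hard. Origin: centre of underside; z up.
- slats (a point): middle of the slats' top face (axes as the stage). Each slat is 160 mm long along x and 12 mm wide; the row runs along y, -108 to +108 mm. A slat moves only straight down on its own spring (0.5 N at first, 0.25 N more per mm, stop at 6 mm): soft unless over the crossbar.
- carrier: dish carrier: aluminium block with a cream top and a shallow 40 mm dish (fixed) on it, 110 mm long (its x), 50 mm wide (its y), 36 mm high, 0.65 to 0.85 kg, standing on the table. Origin: centre of its underside; z up. Grip it across the 50 mm width. On soft slats it sinks 3 to 5 mm; half on the crossbar it leans.
- beaker: empty glass beaker, 68 mm wide, 90 tall; origin under its centre
- reagent: brown bottle with blue cap, 64 mm wide, 140 tall; origin under its centre
- petri: clear flat dish, 90 mm wide, 16 tall; origin under its centre
- cartridge: white print cartridge with blue cap lying down, 111 mm long, 32 mm high; origin under its middle
- spanner: steel spanner lying flat, 150 mm long; origin under its middle
- nozzle_box: open blue divided box, 90 x 130 mm, 45 tall; origin under its centre

How it is judged:
By the outcome, as a careful person would: the job done as asked, in the order asked, and still so for the second after the job is handed in, with the robot touching nothing.
It also fails if it takes over 72 s, if anything falls off the work surface, if the arm or the gripper's body presses on something with over 40 N, if the wrist force passes 120 N, or if a joint passes its speed limit or range.

## Working session

There is one attempt and no reset: what is moved stays moved. The work goes in short steps, Python scripts to look and compute and a tool call to move; the robot and the scene stay as the last step left them, time stands still between calls to the robot, and variables do not carry over. Pictures are saved under pics/ and viewed, about 8 in all and at most 12, crops included, and the job is handed in when it is done.

Besides the shell and the picture viewer there is one more tool, called as name([rows], argument=value, ...), one row to a line, values as JSON. apply_moves: Moves the arm, as the interface text tells. Its arguments: {"type":"object","properties":{"steps":{"type":"array","items":{"type":"array","items":{"type":"array","items":{"type":"number"}}}},"claw":{"type":"number"},"force":{"type":"number"}},"required":["steps"]}

```bash
mkdir -p pics; cat > h.py <<'E'
import numpy as np, cv2
from cell import r
def cam(n):
    p=r.camera_params(n); K=np.array(p["mtx"],float); R=cv2.Rodrigues(np.array(p["rvec"],float))[0]; t=np.array(p["tvec"],float).ravel()
    return K,R,t
def world(n,d):
    K,R,t=cam(n); v,u=np.mgrid[0:480,0:640]
    c=np.stack([(u-K[0,2])/K[0,0]*d,(v-K[1,2])/K[1,1]*d,d],-1)
    return (c-t)@R
E
python3 - <<'E'
from h import *
print(r.sense())
for n in("top","side"):
    im,d=r.grab_frame(n); cv2.imwrite(f"pics/{n}0.png",im[:,:,::-1]); np.savez(f"{n}0.npz",im=im,d=d)
    K,R,t=cam(n); print(n,K[0,0],-R.T@t,R[2])
E
```

```text
{'time': 0.0, 'joint_positions': array([78.04302208, 18.43696488, -4.01542807, 83.17522665,  1.29655149,
       78.54066469, -3.25844078]), 'qd': array([ 0.04661742,  0.03998592,  0.16945132, -0.10448075, -0.06779915,
        0.02382431,  0.13041966]), 'joint_torque': array([-4.18747168e-04, -4.91282558e+01, -4.04196745e-01, -3.12524307e+01,
       -6.38259505e-02,  4.37610783e-02,  1.57180821e-04]), 'eef_pos': array([ 143.42236547, -633.3675073 ,  199.08244737]), 'tcp_rot': array([-1.79892473e+02,  7.35021898e-03,  1.27685123e+01]), 'wrist_force': array([-0.55340225, -0.69187515, -0.48156196]), 'torque': array([ 0.03696809,  0.02636507, -0.00147386]), 'finger_gap': 86.65048377883691}
top 559.4996803450072 [ 398.73258456  -14.69727152 1355.56222507] [ 0.1052727   0.00368833 -0.99443655]
side 438.6339919843242 [453.63217854 838.34781551 784.48968215] [ 0.0766835  -0.74787921 -0.65939088]
```

View pics/top0.png

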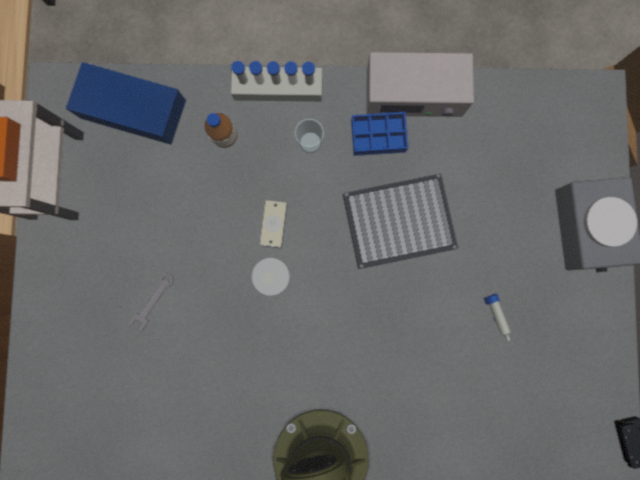

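View pics/side0.png

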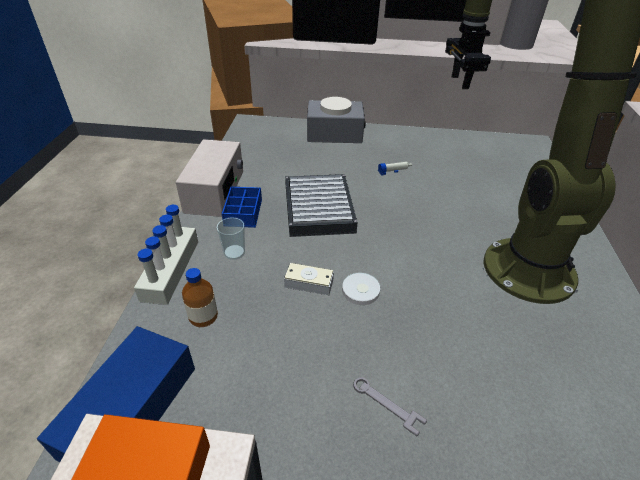

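```bash
python3 - <<'E'
from h import *
im=np.load("top0.npz")["im"]; d=np.load("top0.npz")["d"].astype(float)
W=world("top",d); 
def box(name,u0,u1,v0,v1,zl,zh,col=None):
    m=np.zeros(d.shape,bool); m[v0:v1,u0:u1]=True
    m&=(d>0)&(W[...,2]>zl)&(W[...,2]<zh)
    m=cv2.morphologyEx(m.astype(np.uint8),cv2.MORPH_OPEN,np.ones((3,3)))>0
    P=W[m]; c,s,a=cv2.minAreaRect(P[:,:2].astype(np.float32))
    print(name,m.sum(),"c",np.round(c,1),"size",np.round(s,1),"ang",round(a,1),"z med",np.round(np.percentile(P[:,2],[5,50,95]),1))
box("deck",330,470,165,280,20,60)
box("slats",330,470,165,280,40,60)
box("carrier",250,300,190,258,28,60)
box("box",340,420,105,165,20,70)
box("bottle",195,245,105,155,100,170)
box("beaker",285,335,110,160,40,120)
box("petri",245,300,250,305,6,30)
g=W[330:400,300:450]; print("table",np.median(g[...,2]))
# colour based: carrier cream
K,R,t=cam("top")
def pix2w(u,v,z):
    ray=R.T@np.linalg.inv(K)@np.array([u,v,1.]); C=-R.T@t; return C+ray*(z-C[2])/ray[2]
h=cv2.cvtColor(im,cv2.COLOR_RGB2HSV); s=h[185:260,245:300]
m=((s[...,2]>150)).astype(np.uint8)
n,l,st,ce=cv2.connectedComponentsWithStats(m); k=1+np.argmax(st[1:,4]); vv,uu=np.where(l==k)
pts=np.array([pix2w(u+245,v+185,36)[:2] for u,v in zip(uu,vv)],np.float32); print("cream",len(pts),cv2.minAreaRect(pts))
C=np.vstack([cv2.resize(im[160:280,330:470],None,fx=5,fy=5,interpolation=cv2.INTER_CUBIC)])
cv2.imwrite("pics/stage.png",C[:,:,::-1])
E
```

```text
deck 7673 c [ 556.3 -180.6] size [185.  241.9] ang 12.3 z med [35.5 42.9 47.9]
slats 5005 c [ 555.7 -180. ] size [160.4 215.9] ang 12.4 z med [40.6 44.1 48.4]
carrier 965 c [545.  121.3] size [ 51.3 109.3] ang 83.8 z med [32.  36.9 41.8]
box 1252 c [ 778.7 -147.3] size [109.8 165.5] ang 4.0 z med [23.3 40.9 59.4]
bottle 315 c [762.6 247.5] size [35.6 46.3] ang 31.1 z med [101.8 119.9 143.6]
beaker 368 c [751.6  37. ] size [66.4 63.6] ang 44.3 z med [44.4 74.7 93. ]
petri 1114 c [419.7 126.4] size [87.7 88.6] ang 22.0 z med [12.2 16.8 21.4]
table 0.9722003023520247
cream 873 ((545.2777099609375, 121.72364044189453), (48.53773880004883, 105.1908950805664), 84.14823913574219)
```

View pics/stage.png

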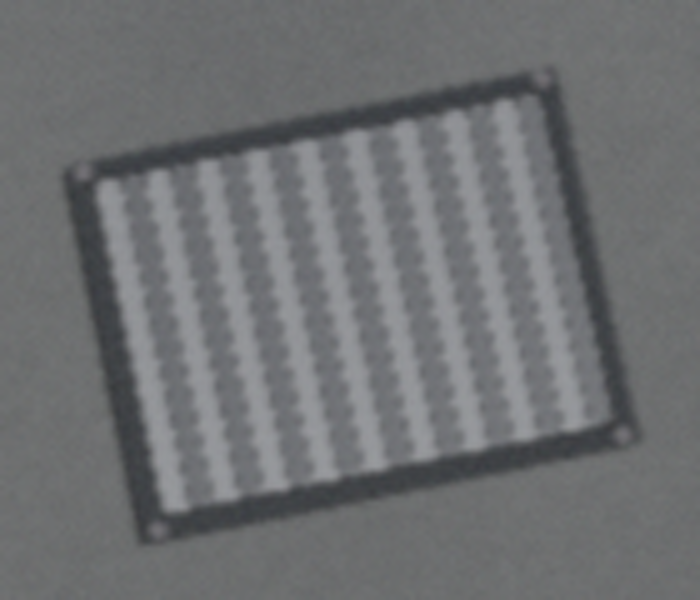

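The top view puts the stage at px (400,220) and its slats run about 12° off world x. The carrier is at (273,224), with the petri dish just below it at (270,276). Measured sizes match the given ones: stage 185x242, slats 160x216, carrier 51x109. Heights also agree within about 1 mm. Next I plan the approach to the first press point.

```bash
cat >> h.py <<'E'
C=np.array([556.,-180.3]); YD=12.35
def deck(x,y):
    a=np.radians(YD); return C+x*np.array([np.cos(a),np.sin(a)])+y*np.array([-np.sin(a),np.cos(a)])
def plan(p0,y0,p1,y1,n):
    p=np.array(p0,float); y=y0; rows=[]; p1=np.array(p1,float)
    for i in range(n):
        s=(p1-p)/(n-i); a=np.radians(y); X=np.array([np.cos(a),np.sin(a),0]); Y=np.array([np.sin(a),-np.cos(a),0])
        row=[round(s@X/1000,4),round(s@Y/1000,4),round(-s[2]/1000,4),round(-(y1-y)/(n-i),1)]
        p=p+(row[0]*X+row[1]*Y)*1000; p[2]-=row[2]*1000; y-=row[3]; rows.append(row)
    for i in range(0,n,5): print(rows[i:i+5])
    print("end",p,y)
E
python3 - <<'E'
from h import *
for i in range(5): s=r.sense(); print(s["time"],s["eef_pos"],s["wrist_force"])
plan([143.6,-634,200.2],12.77,[*deck(0,-60),90],102.35,15)
E
```

```text
0.1 [ 143.48232317 -633.41211009  199.16075782] [-0.13208383  0.5169538  -0.30634902]
0.1 [ 143.48232317 -633.41211009  199.16075782] [-0.13208383  0.5169538  -0.30634902]
0.1 [ 143.48232317 -633.41211009  199.16075782] [-0.13208383  0.5169538  -0.30634902]
0.1 [ 143.48232317 -633.41211009  199.16075782] [-0.13208383  0.5169538  -0.30634902]
0.1 [ 143.48232317 -633.41211009  199.16075782] [-0.13208383  0.5169538  -0.30634902]
[[np.float64(0.0335), np.float64(-0.0194), np.float64(0.0073), -6.0], [np.float64(0.0353), np.float64(-0.0158), np.float64(0.0073), -6.0], [np.float64(0.0368), np.float64(-0.012), np.float64(0.0074), -6.0], [np.float64(0.0378), np.float64(-0.0081), np.float64(0.0073), -6.0], [np.float64(0.0385), np.float64(-0.0041), np.float64(0.0074), -6.0]]
[[np.float64(0.0387), np.float64(-0.0001), np.float64(0.0073), -6.0], [np.float64(0.0385), np.float64(0.0039), np.float64(0.0074), -6.0], [np.float64(0.0379), np.float64(0.008), np.float64(0.0073), -5.9], [np.float64(0.0368), np.float64(0.0118), np.float64(0.0074), -6.0], [np.float64(0.0354), np.float64(0.0156), np.float64(0.0073), -5.9]]
[[np.float64(0.0336), np.float64(0.0191), np.float64(0.0074), -6.0], [np.float64(0.0315), np.float64(0.0226), np.float64(0.0073), -5.9], [np.float64(0.029), np.float64(0.0257), np.float64(0.0074), -6.0], [np.float64(0.0261), np.float64(0.0285), np.float64(0.0073), -5.9], [np.float64(0.023), np.float64(0.0311), np.float64(0.0074), -6.0]]
end [ 568.83130619 -238.94072559   90.        ] 102.37
```

apply_moves([
  [[0.0335,-0.0194,0.0073,-6],[0.0353,-0.0158,0.0073,-6],[0.0368,-0.012,0.0074,-6],[0.0378,-0.0081,0.0073,-6],[0.0385,-0.0041,0.0074,-6]],
], claw=0, force=30)

```text
time: 0.72
eef_pos: [286.3, -501.2, 162.8]
tcp_rot: [-180.0, 0.0, 43.0]
wrist_force: [0.1, -0.0, 0.8]
finger_gap: 45.3
```

apply_moves([
  [[0.0387,0,0.0073,-6],[0.0385,0.0039,0.0074,-6],[0.0379,0.008,0.0073,-6],[0.0368,0.0118,0.0074,-6],[0.0354,0.0156,0.0073,-6]],
])

```text
time: 1.35
eef_pos: [428.9, -368.8, 126.3]
tcp_rot: [180.0, 0.0, 73.2]
wrist_force: [-0.5, -0.6, 0.1]
finger_gap: 1.3
```

apply_moves([
  [[0.0336,0.0191,0.0074,-6],[0.0315,0.0226,0.0073,-6],[0.029,0.0257,0.0074,-6],[0.0261,0.0285,0.0073,-6],[0.023,0.0311,0.0074,-6]],
])

```text
time: 1.98
eef_pos: [569.7, -236.1, 89.5]
tcp_rot: [180.0, -0.0, 103.1]
wrist_force: [0.1, -0.5, -0.4]
finger_gap: 0.6
```

apply_moves([
  [[0,0,0,0],[0,0,0,0]],
])

```text
time: 2.22
eef_pos: [568.1, -237.9, 89.5]
tcp_rot: [-180.0, 0.0, 102.8]
wrist_force: [-0.3, -0.6, -0.5]
finger_gap: 0.3
```

apply_moves([
  [[0,0,0.03,0.4],[0,0,0.012,0],[0,0,0.004,0],[0,0,0.0015,0],[0,0,0,0]],
])

```text
time: 2.85
eef_pos: [568.7, -238.5, 43.2]
tcp_rot: [179.9, 0.1, 102.4]
wrist_force: [-0.4, -0.9, -0.1]
finger_gap: 0.2
```

apply_moves([
  [[0,0,0.002,0],[0,0,0,0],[0,0,0,0]],
])

```text
time: 3.22
eef_pos: [568.2, -238.2, 40.5]
tcp_rot: [180.0, 0.0, 102.4]
wrist_force: [-0.1, -0.3, 0.1]
finger_gap: 0.4
```

apply_moves([
  [[0,0,0.001,0],[0,0,0,0],[0,0,0,0]],
])

```text
time: 3.6
eef_pos: [568.2, -238.2, 39.4]
tcp_rot: [-180.0, 0.0, 102.4]
wrist_force: [-0.4, 0.5, 0.2]
finger_gap: 0.9
```

apply_moves([
  [[0,0,0.001,0],[0,0,0,0],[0,0,0,0]],
])

```text
time: 3.98
eef_pos: [568.2, -238.3, 38.4]
tcp_rot: [-180.0, 0.0, 102.4]
wrist_force: [0.1, 0.2, -0.1]
finger_gap: 0.5
```

```bash
python3 - <<'E'
from h import *
s=r.sense(); print(s["wrist_force"],s["torque"],s["eef_pos"])
im,d=r.grab_frame("side"); cv2.imwrite("pics/s1.png",cv2.resize(im[130:260,250:410],None,fx=5,fy=5,interpolation=cv2.INTER_CUBIC)[:600,:,::-1])
E
```

```text
[ 0.10355779  0.20651319 -0.06311448] [-0.02785657 -0.10601112  0.06674492] [ 568.20378768 -238.25476612   38.44637283]
```

View pics/s1.png

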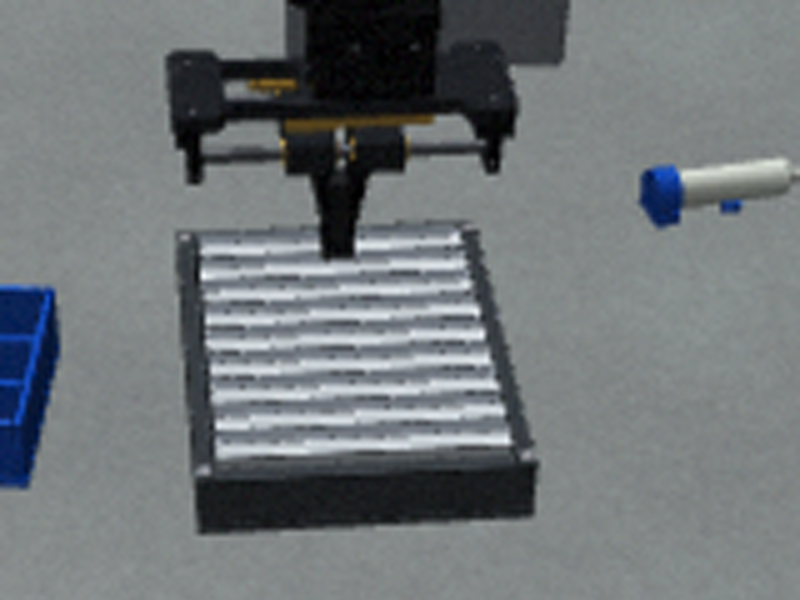

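```bash
python3 - <<'E'
from h import *
K,R,t=cam("side")
for dz in (0,5,10,15):
    p=K@(R@np.array([568.2,-238.3+9,38.4+dz])+t); print(dz,p[:2]/p[2], (p[:2]/p[2]-[250,130])*5)
im,d=r.grab_frame("side"); W=world("side",d.astype(float)); 
m=(d>0)&(W[...,2]>36)&(W[...,2]<120)&(np.abs(W[...,0]-568)<60)&(np.abs(W[...,1]+238)<40)
for v in range(165,192): 
    k=m[v,305:330]; 
    if k.any(): print(v,np.round(W[v,314:322,2]).astype(int),np.round(W[v,314:322,1]).astype(int))
print([r.sense()["wrist_force"][2]])
E
```

```text
0 [316.921044   187.72684298] [334.60522    288.63421491]
5 [316.94633199 186.32838424] [334.73165994 281.64192122]
10 [316.97174898 184.92279174] [334.85874488 274.61395869]
15 [316.99729595 183.51001074] [334.98647975 267.55005368]
165 [118 121 109 109 110 112 118 116] [-226 -222 -241 -242 -241 -237 -228 -232]
166 [114 115 108 112 112 109 115 111] [-227 -225 -237 -231 -232 -236 -228 -234]
167 [110 111 111 111 111 110 112 110] [-228 -227 -227 -228 -228 -230 -228 -231]
168 [107 108 108 105 107 104 106 107] [-228 -226 -227 -232 -229 -235 -231 -230]
169 [104 106 103 106 106 105 105 108] [-227 -224 -229 -225 -226 -228 -228 -224]
170 [101 106  99 100 101  98 101 101] [-226 -220 -230 -229 -228 -233 -229 -229]
171 [98 97 96 93 95 96 97 98] [-226 -227 -230 -235 -232 -231 -229 -229]
172 [96 92 94 84 92 92 94 94] [-223 -230 -227 -243 -232 -232 -229 -229]
173 [90 92 90 84 90 88 91 90] [-228 -224 -228 -239 -229 -233 -228 -231]
174 [90 87 86 88 86 87 87  2] [-223 -228 -229 -226 -231 -230 -230 -360]
175 [85 85 85 86 84 86 85 38] [-225 -226 -226 -225 -228 -226 -228 -299]
176 [81 83 82 81 80 80 79 
[... 459 characters left out ...]
51 -254 -253 -254]
183 [45 43 44 44 44 45 45 45] [-243 -247 -245 -246 -246 -246 -246 -246]
184 [44 44 44 45 44 41 44 45] [-239 -240 -241 -238 -240 -246 -241 -241]
185 [46 44 45 43 45 42 42 44] [-231 -234 -233 -236 -234 -239 -239 -238]
186 [43 44 45 45 42 45 43 44] [-231 -230 -229 -229 -233 -229 -233 -232]
187 [44 44 46 44 47 44 42 45] [-224 -224 -222 -225 -221 -225 -229 -225]
188 [43 45 45 42 45 42 42 46] [-219 -217 -218 -223 -219 -224 -223 -219]
189 [47 42 43 45 45 44 45 43] [-209 -217 -216 -213 -214 -215 -214 -218]
190 [44 45 43 42 41 44 46 43] [-208 -208 -210 -212 -215 -211 -209 -212]
191 [46 42 44 42 41 41 46 42] [-201 -207 -204 -207 -210 -209 -204 -209]
[np.float64(-0.7604458419011092)]
```

The camera shows the shut fingertips at z≈62 while the reported TCP is 38, so they are about 20 mm higher than stated. That is why there was no contact force. I'll go on down by feel.

apply_moves([
  [[0,0,0.006,0],[0,0,0.004,0],[0,0,0.002,0],[0,0,0,0]],
])

```text
time: 4.58
eef_pos: [568.0, -238.1, 26.1]
tcp_rot: [-180.0, -0.0, 102.4]
wrist_force: [1.0, -0.4, 0.8]
finger_gap: 0.4
```

apply_moves([
  [[0,0,0.002,0],[0,0,0,0]],
])

```text
time: 4.82
eef_pos: [568.1, -238.2, 24.4]
tcp_rot: [-180.0, -0.0, 102.4]
wrist_force: [0.1, 0.3, 0.3]
finger_gap: 0.1
```

apply_moves([
  [[0,0,0.002,0],[0,0,0,0]],
])

```text
time: 5.08
eef_pos: [568.0, -238.2, 22.3]
tcp_rot: [-180.0, -0.0, 102.4]
wrist_force: [0.0, 0.2, 0.1]
finger_gap: 0.5
```

apply_moves([
  [[0,0,0.001,0],[0,0,0,0]],
])

```text
time: 5.32
eef_pos: [568.1, -238.2, 21.4]
tcp_rot: [-180.0, 0.0, 102.4]
wrist_force: [-0.7, -0.6, -1.0]
finger_gap: 0.3
```

apply_moves([
  [[0,0,0.001,0],[0,0,0,0]],
])

```text
time: 5.58
eef_pos: [568.3, -238.3, 20.5]
tcp_rot: [180.0, 0.0, 102.4]
wrist_force: [1.3, 0.1, 0.8]
finger_gap: 0.2
```

apply_moves([
  [[0,0,0.001,0],[0,0,0,0]],
])

```text
time: 5.82
eef_pos: [568.3, -238.3, 19.5]
tcp_rot: [180.0, 0.0, 102.4]
wrist_force: [0.1, 0.1, 1.4]
finger_gap: 0.4
```

apply_moves([
  [[0,0,0.001,0],[0,0,0,0]],
])

```text
time: 6.08
eef_pos: [568.3, -238.3, 18.5]
tcp_rot: [180.0, 0.0, 102.4]
wrist_force: [-0.5, 0.0, 2.2]
finger_gap: 0.7
```

apply_moves([
  [[0,0,0.001,0],[0,0,0,0]],
])

```text
time: 6.32
eef_pos: [568.3, -238.3, 17.5]
tcp_rot: [180.0, 0.0, 102.4]
wrist_force: [0.2, -0.1, 2.0]
finger_gap: 0.3
```

```bash
python3 - <<'E'
from h import *
im,d=r.grab_frame("side"); W=world("side",d.astype(float)); s=r.sense(); print(s["eef_pos"],s["wrist_force"],s["torque"])
for v in range(174,196): print(v,np.round(W[v,314:322,2]).astype(int),np.round(W[v,314:322,1]).astype(int))
E
```

```text
[ 568.30728766 -238.2223493    17.54713454] [-0.00200497  0.30692988  1.90082096] [-0.02483477 -0.0451844   0.02600764]
174 [87 88 87 85 87 88 86 87] [-227 -226 -228 -231 -228 -227 -231 -231]
175 [84 84 84 85 83 84 83 84] [-227 -227 -228 -227 -230 -228 -230 -229]
176 [80 83 82 79 81 82 81 80] [-227 -223 -226 -230 -228 -226 -228 -230]
177 [77 80 77 77 77 78 77 76] [-226 -223 -228 -228 -228 -227 -229 -231]
178 [76 78 70 69 72 76 76 72] [-223 -221 -233 -234 -230 -226 -226 -232]
179 [71 73 70 66 69 71 72 42] [-226 -223 -228 -234 -230 -227 -227 -272]
180 [67 67 68 62 67 67 66 45] [-227 -226 -225 -235 -228 -228 -230 -261]
181 [63 65 64 58 62 63 62 43] [-228 -224 -227 -236 -229 -229 -230 -260]
182 [59 65 58 54 60 59 62 45] [-227 -219 -230 -236 -228 -229 -226 -251]
183 [57 56 57 56 54 56 55 39] [-226 -228 -227 -228 -232 -229 -231 -255]
184 [ 56  52  51  50 784  53  55  41] [-222 -228 -230 -232  838 -228 -225 -247]
185 [53 51 49 47 51 51 49 38] [-221 -224 -227 -231 -226 -226 -229 -245]
186 [47 48 46 45 45 48 46 44] [-224 -224 -227 -228 -229 -225 -229 -231]
187 [44 45 44 44 45 47 46 43] [-223 -223 -225 -225 -224 -222 -224 -229]
188 [44 47 44 44 44 44 43 44] [-218 -214 -219 -220 -220 -221 -223 -222]
189 [44 46 43 47 44 42 45 45] [-214 -211 -216 -211 -216 -219 -215 -216]
190 [44 45 43 44 45 44 44 43] [-208 -208 -210 -209 -209 -211 -211 -213]
191 [44 45 46 44 43 43 47 44] [-203 -203 -202 -205 -207 -206 -202 -207]
192 [43 44 43 42 46 46 44 45] [-200 -200 -200 -203 -197 -198 -202 -201]
193 [47 44 45 42 44 45 42 46] [-190 -194 -193 -198 -195 -195 -199 -193]
194 [47 43 44 47 45 44 44 45] [-184 -190 -189 -186 -189 -191 -191 -191]
195 [44 44 44 43 45 45 43 43] [-185 -184 -185 -187 -184 -185 -188 -188]
```

Contact starts near a reading of 20, and 2.5 mm deeper it gives only 2 N, so y = -60 is soft. Next I press at y = -24.

apply_moves([
  [[0,0,-0.009,0],[0.018,0,0,0],[0.018,0,0,0],[0,0,0.005,0],[0,0,0,0]],
])

```text
time: 7.0
eef_pos: [560.0, -202.7, 20.9]
tcp_rot: [-179.9, -0.0, 102.4]
wrist_force: [-0.4, 0.9, 1.1]
finger_gap: 0.8
```

apply_moves([
  [[0,0,0.002,0],[0,0,0,0],[0,0,0,0]],
])

```text
time: 7.38
eef_pos: [560.5, -203.6, 19.5]
tcp_rot: [-180.0, 0.0, 102.3]
wrist_force: [-0.5, -0.2, 0.9]
finger_gap: 0.4
```

apply_moves([
  [[0,0,0.001,0],[0,0,0,0]],
])

```text
time: 7.62
eef_pos: [560.5, -203.6, 18.5]
tcp_rot: [-180.0, 0.0, 102.3]
wrist_force: [-0.9, -0.0, 1.8]
finger_gap: 0.7
```

apply_moves([
  [[0,0,0.001,0],[0,0,0,0]],
])

```text
time: 7.88
eef_pos: [560.5, -203.5, 17.5]
tcp_rot: [-180.0, 0.0, 102.4]
wrist_force: [-1.1, -1.4, 2.7]
finger_gap: 0.4
```

Soft as well. Next is y = +12.

apply_moves([
  [[0,0,-0.009,0],[0.018,0,0,0],[0.018,0,0,0],[0,0,0.005,0],[0,0,0,0]],
])

```text
time: 8.5
eef_pos: [552.3, -167.5, 20.9]
tcp_rot: [-180.0, -0.0, 102.4]
wrist_force: [-0.6, 0.4, 0.5]
finger_gap: 0.6
```

apply_moves([
  [[0,0,0.002,0],[0,0,0,0],[0,0,0,0]],
])

```text
time: 8.88
eef_pos: [552.7, -168.2, 20.3]
tcp_rot: [-180.0, 0.0, 102.3]
wrist_force: [-3.2, 1.7, 7.0]
finger_gap: 0.2
```

apply_moves([
  [[0,0,0.001,0],[0,0,0,0]],
])

```text
time: 9.12
eef_pos: [552.8, -168.2, 20.2]
tcp_rot: [-180.0, 0.0, 102.3]
wrist_force: [-5.3, 2.6, 14.1]
finger_gap: 0.2
```

apply_moves([
  [[0,0,0.001,0],[0,0,0,0]],
])

```text
time: 9.38
eef_pos: [552.8, -168.3, 20.2]
tcp_rot: [-179.9, 0.0, 102.3]
wrist_force: [-7.9, 2.4, 19.7]
finger_gap: 0.7
```

Hard at y = +12: 20 N, and the reading stays at 20.2. Now I bracket it at y = 0 and y = 24.

apply_moves([
  [[0,0,-0.009,0],[-0.012,0,0,0],[0,0,0.005,0],[0,0,0.001,0],[0,0,0,0]],
])

```text
time: 10.0
eef_pos: [555.3, -180.9, 20.3]
tcp_rot: [-180.0, 0.1, 102.3]
wrist_force: [-0.6, -2.7, 3.1]
finger_gap: 0.4
```

apply_moves([
  [[0,0,0.002,0],[0,0,0,0],[0,0,0,0]],
])

```text
time: 10.38
eef_pos: [555.3, -180.9, 20.1]
tcp_rot: [-180.0, 0.1, 102.3]
wrist_force: [-4.4, -1.5, 14.7]
finger_gap: 0.6
```

apply_moves([
  [[0,0,-0.008,0],[0.012,0,0,0],[0.012,0,0,0],[0,0,0.005,0],[0,0,0.001,0]],
])

```text
time: 11.0
eef_pos: [549.9, -154.5, 20.2]
tcp_rot: [-180.0, -0.1, 102.4]
wrist_force: [-3.3, 4.1, 8.7]
finger_gap: 0.6
```

apply_moves([
  [[0,0,0.002,0],[0,0,0,0],[0,0,0,0]],
])

```text
time: 11.38
eef_pos: [549.9, -154.5, 20.1]
tcp_rot: [-179.9, -0.1, 102.4]
wrist_force: [-6.1, 4.8, 15.1]
finger_gap: 0.3
```

apply_moves([
  [[0,0,-0.008,0],[0,0,0,0],[0.01,0,0,0],[0,0,0.006,0],[0,0,0,0]],
])

```text
time: 12.0
eef_pos: [547.6, -145.8, 19.7]
tcp_rot: [-179.9, -0.0, 102.4]
wrist_force: [-0.2, 1.3, 1.6]
finger_gap: 0.4
```

apply_moves([
  [[0,0,0.002,0],[0,0,0,0],[0,0,0,0]],
])

```text
time: 12.38
eef_pos: [547.9, -146.3, 18.4]
tcp_rot: [-180.0, -0.0, 102.4]
wrist_force: [-0.9, 2.2, 1.9]
finger_gap: 0.4
```

apply_moves([
  [[0,0,-0.008,0],[-0.0245,0,0,0],[-0.024,0,0,0],[0,0,0,0],[0,0,0.006,0]],
])

```text
time: 13.0
eef_pos: [558.7, -194.2, 20.3]
tcp_rot: [180.0, -0.0, 102.3]
wrist_force: [0.3, -1.3, 1.1]
finger_gap: 0.4
```

apply_moves([
  [[0,0,0.002,0],[0,0,0,0],[0,0,0,0]],
])

```text
time: 13.38
eef_pos: [558.3, -193.7, 18.6]
tcp_rot: [-180.0, 0.0, 102.4]
wrist_force: [-0.7, -1.8, 2.7]
finger_gap: 0.6
```

Slats at 0–12 and 12–24 are hard. Windows ending near y = -4 and starting near y = 25.5 are soft, so the firm pair meets at y = +12. Now to the carrier.

```bash
python3 - <<'E'
from h import *
s=r.sense(); print(s["eef_pos"],deck(0,12))
plan([558.3,-193.7,98.6],102.4,[545.2,121.5,98.6],173.9,10)
E
```

```text
[ 558.31677455 -193.6680149    18.62481782] [ 553.43340474 -168.57768842]
[[np.float64(0.0311), np.float64(0.0055), np.float64(-0.0), -7.2], [np.float64(0.0301), np.float64(0.0093), np.float64(-0.0), -7.1], [np.float64(0.0287), np.float64(0.013), np.float64(-0.0), -7.2], [np.float64(0.0269), np.float64(0.0165), np.float64(-0.0), -7.1], [np.float64(0.0247), np.float64(0.0197), np.float64(-0.0), -7.2]]
[[np.float64(0.022), np.float64(0.0226), np.float64(-0.0), -7.1], [np.float64(0.019), np.float64(0.0252), np.float64(-0.0), -7.2], [np.float64(0.0157), np.float64(0.0274), np.float64(-0.0), -7.1], [np.float64(0.0122), np.float64(0.0291), np.float64(-0.0), -7.2], [np.float64(0.0085), np.float64(0.0303), np.float64(-0.0), -7.1]]
end [545.19715165 121.47517198  98.6       ] 173.89999999999995
```

apply_moves([
  [[0,0,-0.02,0],[0,0,-0.03,0],[0,0,-0.03,0]],
])

```text
time: 13.75
eef_pos: [558.7, -192.9, 100.4]
tcp_rot: [180.0, -0.0, 102.4]
wrist_force: [-0.4, -0.2, 0.4]
finger_gap: 0.2
```

apply_moves([
  [[0.0311,0.0055,0,-7.2],[0.0301,0.0093,0,-7.1],[0.0287,0.013,0,-7.2],[0.0269,0.0165,0,-7.1],[0.0247,0.0197,0,-7.2]],
], claw=1)

```text
time: 14.38
eef_pos: [552.1, -34.4, 99.7]
tcp_rot: [180.0, 0.0, 138.4]
wrist_force: [0.6, 0.1, -0.5]
finger_gap: 42.5
```

apply_moves([
  [[0.022,0.0226,0,-7.1],[0.019,0.0252,0,-7.2],[0.0157,0.0274,0,-7.1],[0.0122,0.0291,0,-7.2],[0.0085,0.0303,0,-7.1]],
])

```text
time: 15.0
eef_pos: [545.4, 123.0, 99.7]
tcp_rot: [180.0, 0.1, 174.1]
wrist_force: [0.7, 1.0, -0.4]
finger_gap: 85.1
```

apply_moves([
  [[0,0,0,0],[0,0,0,0],[0,0,0,0]],
])

```text
time: 15.38
eef_pos: [545.8, 120.0, 98.6]
tcp_rot: [-180.0, 0.0, 173.7]
wrist_force: [-0.8, 0.3, -0.5]
finger_gap: 87.0
```

```bash
python3 - <<'E'
from h import *
im,d=r.grab_frame("side"); W=world("side",d.astype(float)); s=r.sense(); print(s["eef_pos"],s["tcp_rot"],s["finger_gap"])
cv2.imwrite("pics/s2.png",cv2.resize(im[190:310,240:400],None,fx=5,fy=5,interpolation=cv2.INTER_CUBIC)[:,:,::-1])
# lowest points of gripper: above 60mm near carrier
m=(d>0)&(W[...,2]>60)&(W[...,2]<260)&(np.abs(W[...,0]-545)<45)&(np.abs(W[...,1]-121)<75)
P=W[m]
for z in range(60,260,8):
    q=P[(P[:,2]>=z)&(P[:,2]<z+8)]
    if len(q): print(z,len(q),np.round(np.percentile(q[:,0],[2,98])),np.round(np.percentile(q[:,1],[2,98])))
E
```

```text
[545.78134074 120.01770219  98.5241456 ] [-1.79956428e+02  7.04167506e-03  1.73723219e+02] 87.42662524993109
116 4 [546. 552.] [170. 171.]
124 26 [543. 563.] [170. 174.]
132 27 [543. 563.] [170. 175.]
140 32 [534. 563.] [ 74. 175.]
148 40 [532. 563.] [ 72. 176.]
156 32 [531. 565.] [ 69. 178.]
164 15 [531. 561.] [ 65. 178.]
172 1 [543. 543.] [80. 80.]
196 23 [502. 523.] [ 48. 189.]
204 131 [503. 524.] [ 61. 185.]
212 86 [502. 551.] [ 48. 190.]
220 52 [505. 571.] [ 54. 163.]
228 390 [506. 585.] [ 51. 195.]
236 122 [515. 577.] [ 66. 195.]
244 89 [521. 571.] [111. 140.]
252 95 [521. 571.] [114. 140.]
```

View pics/s2.png

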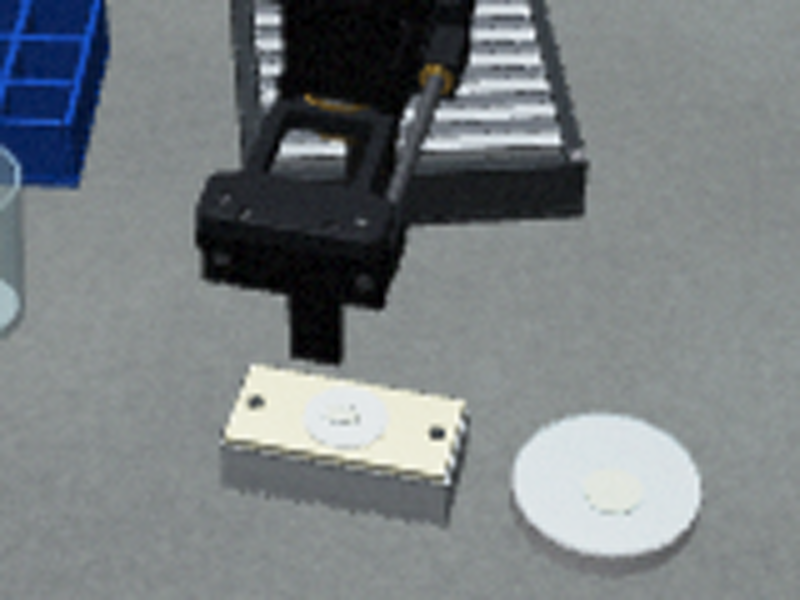

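apply_moves([
  [[0.0007,0.0015,0.03,-0.1],[0,0,0.03,0],[0,0,0.025,0],[0,0,0.015,0],[0,0,0,0]],
])

```text
time: 16.05
eef_pos: [544.3, 122.4, -2.4]
tcp_rot: [-180.0, -0.1, 173.9]
wrist_force: [-0.7, 0.0, -0.1]
finger_gap: 87.1
```

apply_moves([
  [[0,0,0.008,0],[0,0,0.004,0],[0,0,0.002,0],[0,0,0,0],[0,0,0,0]],
])

```text
time: 16.68
eef_pos: [545.1, 123.0, -15.4]
tcp_rot: [-180.0, 0.0, 174.0]
wrist_force: [0.2, -0.4, -0.2]
finger_gap: 87.0
```

```bash
python3 - <<'E'
from h import *
im,d=r.grab_frame("side"); W=world("side",d.astype(float)); s=r.sense(); print(s["eef_pos"],s["tcp_rot"],s["wrist_force"])
cv2.imwrite("pics/s3.png",cv2.resize(im[190:310,240:400],None,fx=5,fy=5,interpolation=cv2.INTER_CUBIC)[:,:,::-1])
E
```

```text
[545.13740845 123.0239254  -15.39718906] [-1.79999102e+02  1.72109353e-02  1.73966023e+02] [-0.41950195  1.00881954  0.16180328]
```

View pics/s3.png

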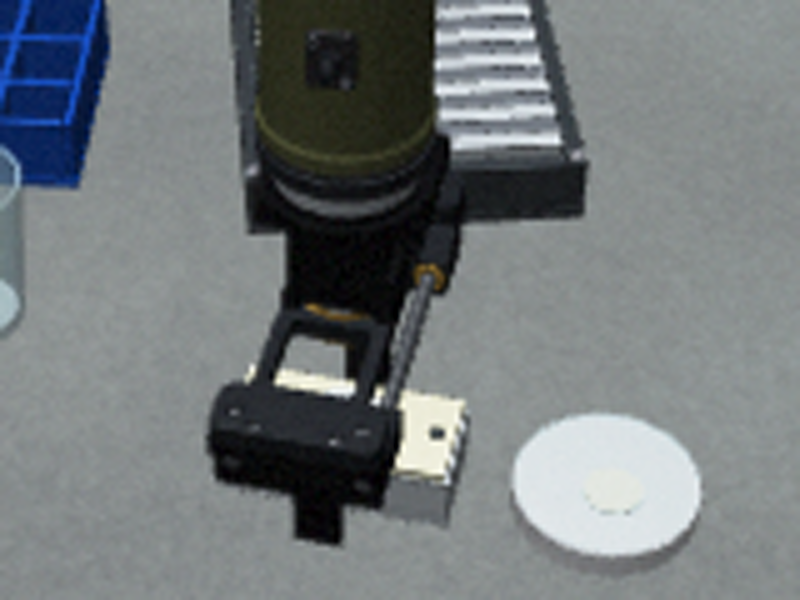

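The finger sits in front of the middle of the carrier: px (320,540) seen, about 317 expected. Closing.

apply_moves([
  [[0,0,0,0],[0,0,0,0],[0,0,0,0],[0,0,0,0],[0,0,0,0]],
], claw=0, force=45)

```text
time: 17.35
eef_pos: [544.8, 121.7, -15.7]
tcp_rot: [-179.9, -0.0, 173.9]
wrist_force: [-0.8, -2.8, 1.7]
finger_gap: 49.7
```

apply_moves([
  [[0,0,0,0],[0,0,0,0],[0,0,0,0],[0,0,-0.003,0],[0,0,0,0]],
])

```text
time: 17.98
eef_pos: [544.0, 124.0, -13.4]
tcp_rot: [179.9, -0.1, 174.0]
wrist_force: [0.1, -0.1, -7.8]
finger_gap: 49.4
```

apply_moves([
  [[0,0,-0.012,0],[0,0,-0.022,0],[0,0,-0.03,0],[0,0,-0.022,0],[0,0,-0.012,0]],
])

```text
time: 18.6
eef_pos: [545.9, 123.3, 87.6]
tcp_rot: [180.0, 0.2, 174.0]
wrist_force: [-0.6, 0.4, -8.0]
finger_gap: 50.2
```

apply_moves([
  [[0,0,0,0],[0,0,0,0],[0,0,0,0]],
])

```text
time: 18.98
eef_pos: [544.2, 122.7, 84.3]
tcp_rot: [-180.0, -0.1, 174.0]
wrist_force: [0.8, 0.4, -8.0]
finger_gap: 49.8
```

```bash
python3 - <<'E'
from h import *
s=r.sense(); print(s["eef_pos"],s["tcp_rot"],s["wrist_force"],s["torque"],s["finger_gap"])
im,d=r.grab_frame("top"); W=world("top",d.astype(float))
im2,d2=r.grab_frame("side")
cv2.imwrite("pics/s4.png",np.hstack([cv2.resize(im[150:310,220:380],(480,480)),cv2.resize(im2[150:310,220:320],(300,480))])[:,:,::-1])
p=s["eef_pos"]; plan(p,s["tcp_rot"][2],[*deck(0,12),p[2]],180+YD,14)
E
```

```text
[544.16623735 122.74759391  84.30889458] [-1.79979471e+02 -1.16838787e-01  1.73968921e+02] [ 0.80980975  0.39961714 -8.01027268] [ 0.11992885 -0.11720135  0.01699158] 49.847246273214964
[[np.float64(-0.0028), np.float64(-0.0206), np.float64(-0.0), np.float64(-1.3)], [np.float64(-0.0024), np.float64(-0.0207), np.float64(-0.0), np.float64(-1.3)], [np.float64(-0.0019), np.float64(-0.0207), np.float64(-0.0), np.float64(-1.3)], [np.float64(-0.0014), np.float64(-0.0208), np.float64(-0.0), np.float64(-1.3)], [np.float64(-0.001), np.float64(-0.0208), np.float64(-0.0), np.float64(-1.3)]]
[[np.float64(-0.0005), np.float64(-0.0208), np.float64(-0.0), np.float64(-1.3)], [np.float64(-0.0), np.float64(-0.0208), np.float64(-0.0), np.float64(-1.3)], [np.float64(0.0004), np.float64(-0.0208), np.float64(-0.0), np.float64(-1.3)], [np.float64(0.0009), np.float64(-0.0208), np.float64(-0.0), np.float64(-1.3)], [np.float64(0.0014), np.float64(-0.0208), np.float64(-0.0), np.float64(-1.3)]]
[[np.float64(0.0019), np.float64(-0.0207), np.float64(-0.0), np.float64(-1.3)], [np.float64(0.0023), np.float64(-0.0207), np.float64(-0.0), np.float64(-1.4)], [np.float64(0.0029), np.float64(-0.0206), np.float64(-0.0), np.float64(-1.3)], [np.float64(0.0033), np.float64(-0.0206), np.float64(-0.0), np.float64(-1.4)]]
end [ 553.43498543 -168.54735046   84.30889458] 192.36892136075068
```

View pics/s4.png

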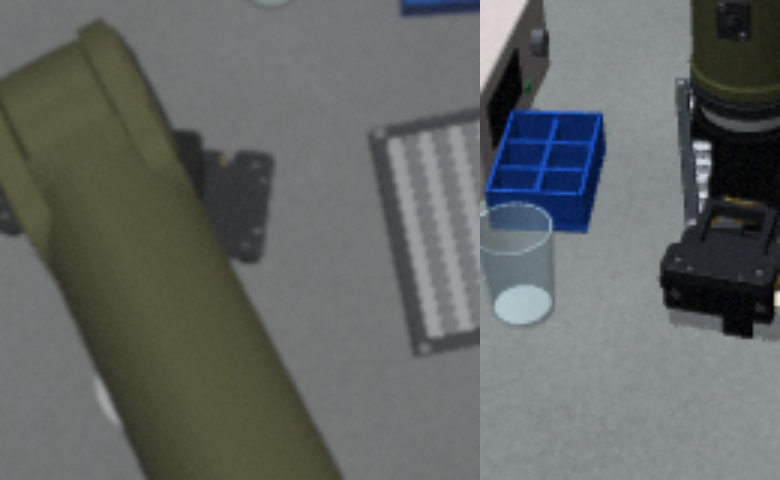

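The carrier is held level: 8 N load, gap 49.8. Moving it over the crossbar.

apply_moves([
  [[-0.0028,-0.0206,0,-1.3],[-0.0024,-0.0207,0,-1.3],[-0.0019,-0.0207,0,-1.3],[-0.0014,-0.0208,0,-1.3],[-0.001,-0.0208,0,-1.3]],
])

```text
time: 19.7
eef_pos: [548.0, 18.4, 85.1]
tcp_rot: [180.0, -0.0, -179.5]
wrist_force: [-0.1, -0.1, -8.9]
finger_gap: 49.6
```

apply_moves([
  [[-0.0005,-0.0208,0,-1.3],[0,-0.0208,0,-1.3],[0.0004,-0.0208,0,-1.3],[0.0009,-0.0208,0,-1.3],[0.0014,-0.0208,0,-1.3]],
])

```text
time: 20.32
eef_pos: [551.4, -85.6, 85.0]
tcp_rot: [180.0, -0.0, -173.0]
wrist_force: [0.7, 0.0, -7.7]
finger_gap: 49.4
```

apply_moves([
  [[0.0019,-0.0207,0,-1.3],[0.0023,-0.0207,0,-1.4],[0.0029,-0.0206,0,-1.3],[0.0033,-0.0206,0,-1.4],[0,0,0,0]],
])

```text
time: 20.95
eef_pos: [553.7, -171.2, 84.7]
tcp_rot: [-180.0, -0.1, -167.9]
wrist_force: [0.1, -0.1, -7.8]
finger_gap: 49.6
```

apply_moves([
  [[0,0,0.02,0],[0,0,0.02,0],[0,0,0.006,0],[0,0,0,0],[0,0,0,0]],
])

```text
time: 21.58
eef_pos: [554.9, -168.2, 40.0]
tcp_rot: [-180.0, 0.1, -167.6]
wrist_force: [0.4, 0.5, -7.8]
finger_gap: 49.6
```

```bash
python3 - <<'E'
from h import *
s=r.sense(); p=s["eef_pos"]; print(p,s["tcp_rot"],s["wrist_force"],s["torque"],s["finger_gap"])
plan(p,s["tcp_rot"][2],[*deck(0,12),p[2]],180+YD,1)
im,d=r.grab_frame("side"); cv2.imwrite("pics/s5.png",cv2.resize(im[120:240,250:410],None,fx=5,fy=5,interpolation=cv2.INTER_CUBIC)[:,:,::-1])
E
```

```text
[ 554.92240692 -168.15219435   39.98799748] [-1.79968477e+02  5.82280668e-02 -1.67611264e+02] [ 0.38316424  0.5302738  -7.77610866] [ 0.16015414 -0.15307596 -0.01496055] 49.588851395107795
[[np.float64(0.0015), np.float64(-0.0001), np.float64(-0.0), np.float64(-360.0)]]
end [ 553.47878955 -168.57168078   39.98799748] 192.3887363392085
```

View pics/s5.png

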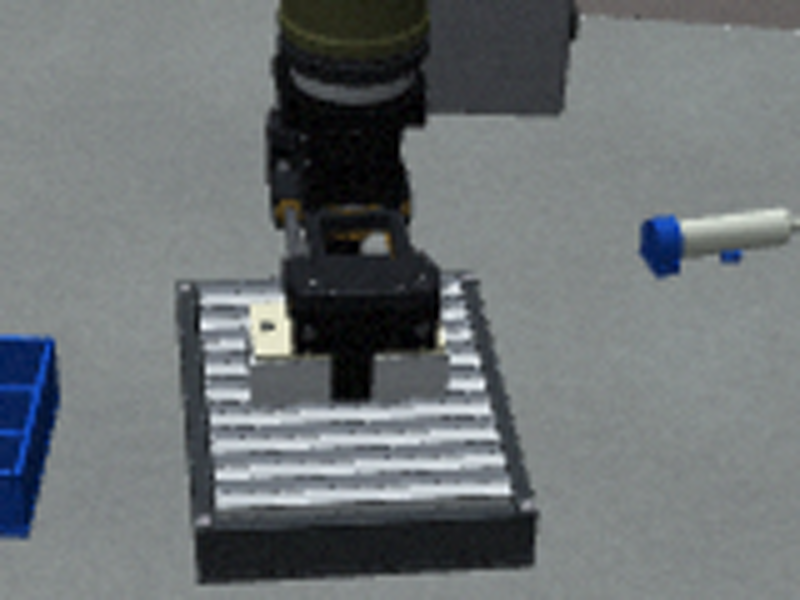

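apply_moves([
  [[0.0015,0,0.005,0],[0,0,0.005,0],[0,0,0,0]],
])

```text
time: 22.0
eef_pos: [552.1, -168.6, 28.8]
tcp_rot: [180.0, -0.1, -167.6]
wrist_force: [-0.1, 0.3, -7.9]
finger_gap: 49.8
```

```bash
python3 - <<'E'
from h import *
s=r.sense(); print(s["eef_pos"],s["wrist_force"])
a=np.radians(YD); M=np.array([[np.cos(a),np.sin(a)],[-np.sin(a),np.cos(a)]])
Ps=[]
for i in range(3):
    im,d=r.grab_frame("side"); W=world("side",d.astype(float)); Q=W.copy(); Q[...,:2]=(W[...,:2]-C)@M.T; Ps.append(Q)
Q=np.median(Ps,0)
# front face rows: z 55..80, y 30..45
m=(Q[...,2]>56)&(Q[...,2]<80)&(Q[...,1]>30)&(Q[...,1]<46)&(np.abs(Q[...,0])<80)
P=Q[m]; print("front face",len(P),"y",np.percentile(P[:,1],[5,50,95]),"x",np.percentile(P[:,0],[0,1,99,100]))
rows=np.where(m.any(1))[0]
for v in rows: x=Q[v][m[v]][:,0]; print(v,x.min().round(1),x.max().round(1),np.median(Q[v][m[v]][:,2]).round(1))
# slats as seen by side camera
k=(Q[...,2]>40)&(Q[...,2]<47)&(Q[...,1]>50)&(Q[...,1]<100)&(np.abs(Q[...,0])<100); P=Q[k]; print("slats x",np.percentile(P[:,0],[1,99]),P[:,2].mean())
E
```

```text
[ 552.13783763 -168.64018797   28.79534943] [-0.11261286  0.25751148 -7.92122482]
front face 241 y [34.62056394 36.83318718 45.29260477] x [-54.09992099 -52.95567844  54.63511924  54.74933017]
193 -50.8 -47.9 78.2
194 -54.0 46.1 75.8
195 -53.9 54.4 74.5
196 -54.1 54.6 71.7
197 -51.2 54.5 68.3
198 -51.5 54.7 64.6
199 -51.5 54.6 61.3
200 -37.5 54.7 59.6
201 -8.5 52.1 58.2
202 -8.6 10.8 56.5
slats x [-76.53822322  80.29853809] 44.05228007405694
```

apply_moves([
  [[0,0,0.001,0],[0,0,0,0],[0,0,0,0]],
])

```text
time: 22.52
eef_pos: [552.8, -168.6, 28.5]
tcp_rot: [-180.0, -0.0, -167.6]
wrist_force: [-0.3, -0.3, -8.6]
finger_gap: 49.5
```

apply_moves([
  [[0,0,0.001,0],[0,0,0,0],[0,0,0,0]],
])

```text
time: 22.9
eef_pos: [552.8, -168.7, 27.5]
tcp_rot: [-180.0, 0.0, -167.6]
wrist_force: [0.2, -0.3, -7.0]
finger_gap: 49.5
```

apply_moves([
  [[0,0,0.001,0],[0,0,0,0],[0,0,0,0]],
])

```text
time: 23.28
eef_pos: [552.9, -168.6, 26.6]
tcp_rot: [-180.0, 0.0, -167.6]
wrist_force: [-0.3, 0.2, -5.9]
finger_gap: 50.0
```

apply_moves([
  [[0,0,0.0005,0],[0,0,0,0],[0,0,0,0]],
])

```text
time: 23.65
eef_pos: [552.9, -168.7, 26.5]
tcp_rot: [-180.0, -0.0, -167.6]
wrist_force: [-3.8, 0.2, 2.7]
finger_gap: 49.7
```

It stops dead at reading 26.5 (underside about 42 mm), with the weight carried by the firm slats. Releasing and rising straight up.

apply_moves([
  [[0,0,-0.0003,0],[0,0,0,0]],
], force=5)

```text
time: 23.9
eef_pos: [552.9, -168.7, 26.5]
tcp_rot: [-180.0, 0.0, -167.6]
wrist_force: [-2.9, 0.9, 3.8]
finger_gap: 50.0
```

apply_moves([
  [[0,0,0,0],[0,0,0,0],[0,0,0,0],[0,0,0,0],[0,0,0,0]],
], claw=1)

```text
time: 24.52
eef_pos: [552.9, -168.7, 26.2]
tcp_rot: [-180.0, 0.0, -167.6]
wrist_force: [-0.3, -0.4, 0.6]
finger_gap: 85.7
```

apply_moves([
  [[0,0,-0.01,0],[0,0,-0.02,0],[0,0,-0.03,0],[0,0,-0.03,0],[0,0,-0.03,0]],
])

```text
time: 25.15
eef_pos: [553.3, -168.5, 149.0]
tcp_rot: [-179.9, 0.1, -167.6]
wrist_force: [0.6, -0.6, 0.2]
finger_gap: 86.7
```

apply_moves([
  [[-0.03,-0.03,-0.02,0],[-0.05,-0.05,0,0],[-0.05,-0.05,0,0],[-0.03,-0.03,0,0],[0,0,0,0]],
])

```text
time: 25.78
eef_pos: [730.8, -283.4, 165.3]
tcp_rot: [179.9, 0.0, -167.8]
wrist_force: [-0.6, 0.3, 0.8]
finger_gap: 87.0
```

```bash
python3 - <<'E'
from h import *
s=r.sense(); print(s["time"],s["eef_pos"],s["wrist_force"])
a=np.radians(YD); M=np.array([[np.cos(a),np.sin(a)],[-np.sin(a),np.cos(a)]])
for n in("side","top"):
    Qs=[]
    for i in range(5):
        im,d=r.grab_frame(n); W=world(n,d.astype(float)); Q=W.copy(); Q[...,:2]=(W[...,:2]-C)@M.T; Qs.append(Q)
    Q=np.median(Qs,0)
    m=(Q[...,2]>70)&(Q[...,2]<86)&(np.abs(Q[...,0])<65)&(Q[...,1]>-25)&(Q[...,1]<45); P=Q[m]
    if len(P)>50: print(n,len(P),cv2.minAreaRect(P[:,:2].astype(np.float32)))
    t=m&(Q[...,1]<34)&(Q[...,1]>-10)&(np.hypot(Q[...,0],Q[...,1]-12)>24)&(np.abs(Q[...,0])<50); P=Q[t]
    if len(P)>20:
        f=np.linalg.lstsq(np.c_[P[:,0],P[:,1]-12,np.ones(len(P))],P[:,2],rcond=None)[0]; print("tilt deg",np.degrees(f[:2]),"top z",f[2])
    k=(Q[...,2]>36)&(Q[...,2]<50)&(np.abs(Q[...,1]-75)<22)&(np.abs(Q[...,0])<70); print("slat z",np.median(Q[k][:,2]))
    cv2.imwrite(f"pics/end_{n}.png",im[:,:,::-1])
a=cv2.imread("pics/end_side.png")[80:380,120:520]; cv2.imwrite("pics/end.png",cv2.resize(a,(800,600)))
E
```

```text
25.775 [ 730.77242035 -283.39138645  165.28159165] [-0.64922569  0.34004868  0.80226703]
side 504 ((1.3446998596191406, 12.226194381713867), (52.550167083740234, 109.36422729492188), 89.92711639404297)
tilt deg [ 0.15660053 -0.01676728] top z 79.25310375805388
slat z 44.028592491309915
top 1046 ((-0.5995368957519531, 12.47206974029541), (50.194061279296875, 109.77257537841797), 89.90300750732422)
tilt deg [-0.02340349  0.12387923] top z 79.09035392655234
slat z 43.84431184940823
```

View pics/end.png

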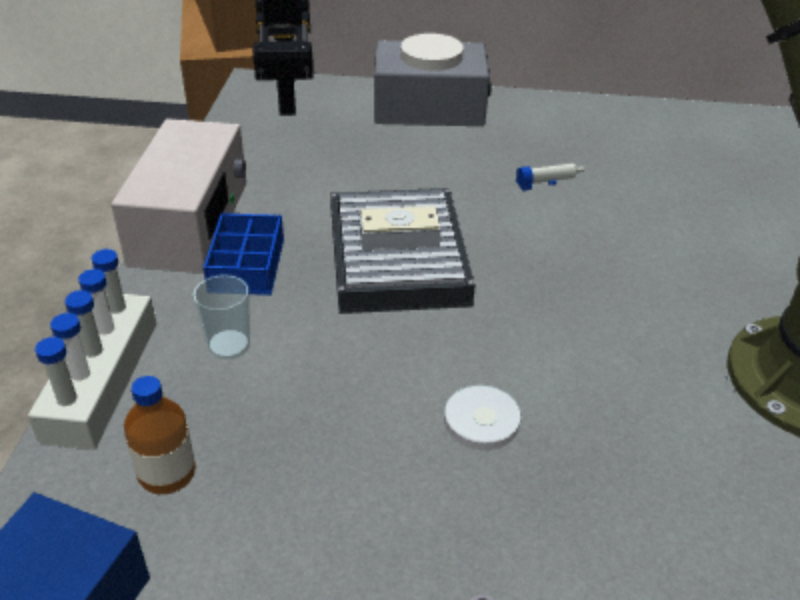

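The carrier stands at px (400,230) on the stage, level and centred. Its top is 35.2 mm above the free slats, so it has sunk only 0.8 mm. The other things look undisturbed, and I'm handing the job in.

```bash
python3 -c "
from cell import r
print(r.close_job())"
```

```text
the job is handed in; nothing more can be done
None
```

I pressed along the slats to find the crossbar, set the dish carrier over it, let go and handed the job in at about 26 s of the 72 s.

- **Pressing:** I pressed at seven points. The slats at about y = -60, -24, -13 and +35 mm were soft, at about 2–3 N. Those at 0, +12 and +26 mm stopped hard, at about 15–20 N. That makes the two slats from y = 0 to +24 mm the firm ones, so I aimed for y = +12 mm. The crossbar's own centre can only be told to within about 6 mm of that.
- **Placing:** I gripped the carrier across its width, carried it upright and lowered it until it stopped hard, then opened the gripper and moved clear.
- **Last checks:**
  - Both cameras put the carrier within 1.5 mm of the middle of the slats' length and at y ≈ +12.3 mm.
  - It lies along the slats to about 0.1° and tilts less than 0.2°.
  - It has sunk about 0.8 mm, the firm slats' own travel.
  - By eye, nothing else in view in the last picture had moved; the spanner was outside that crop.
- **Disagreements:**
  - The reported TCP height read about 22 mm below the real fingertips, so I worked from the camera and felt contact instead.
  - The two cameras differed by about 2 mm in the carrier's position along the slats (+1.3 and -0.6 mm), which is within their calibration.

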